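# Shut the cutlery case: fold its flap over and tuck it under the lip

## Robot

A 6-joint arm with a two-finger parallel gripper is mounted at the origin on a cart in front of the work surface, level with it; the furniture and walls round the work are solid. World frame = base frame: x ahead of the robot, y to its left, z up, the work surface at z = 0. Lengths are in m, angles in rad, forces in N, time in s.
With the tool pointing down it reaches from about 0.25 to 0.725 m from the base axis. Payload 9.7 kg.
Tool frame: the origin (TCP) lies midway between the tips of the shut fingers; the grasp point (between the pads) lies 19 mm behind it (robot.tcp_to_grasp is the z of the grasp point in the tool frame, in m); z points along the fingers, y is the line along which they close (so a half turn about z gives the same grasp; the last joint's range is limited). The gripper opens to 85 mm and grips with 20 to 120 N. Pads are 22 mm wide; open, the fingers measure 114 mm over their backs; the gripper's body (76 mm by 85 mm) begins 54 mm behind the grasp point. The pads swing forward as they close: fully open they stand 13 mm farther back than shut.
Start: joints at [1.292, 0.087, 0.176, 1.66, 0, 1.571], TCP at [0.151, 0.529, 0.193] pointing down, gripper open.
Joint ranges: [-3.13, 3.13], [-0.85, 1.81], [-1.15, 1.24], [-2.2, 2.28], [-1.44, 1.52], [-3.14, 3.14]. Speed limits (rad/s): [2.22, 2.22, 2.57, 3.14, 3.14, 3.14].

## Interface

Orientations are given as a unit quaternion [x, y, z, w].
In Python, from station import robot, optics, ticket gives the robot as it stands.
- The arm moves only by the tool carry_out, never from a script. Its argument "targets" is one flat list of numbers, 6 for each row, row after row: the shift along the world's x, y, z in m, then the turn, a rotation vector about the world's x, y, z in degrees. In form: [dx, dy, dz, wx, wy, wz, dx, dy, dz, wx, wy, wz, ...]. A call has 1 to 20 rows; each row shifts and turns the commanded pose from where the row before left it; what a row does not reach is not made up. A row lasts 1/12 s, in which the tool goes at most 41.7 mm and 7.16 degrees, less where a joint would pass 70% of its speed; a pose out of reach is approached as far as the arm can. A call with a gripper value outside its range is refused whole. "grip" is the finger opening in m, from 0 to 0.0854, set as the call begins (left out, the last holds). The fingers move at their own pace and stop on an object; "force" is the grip in N (left out, the last holds). Time passes only in rows, so rows that do not move let the fingers close. It gives the time, the measured TCP pose, the force, the opening and the grip force at its end, in the units of the state.
- robot.state(): the state, without advancing time (a new reading comes with each control period).
- optics.capture(name): name is "scene" or "side" or "wrist"; returns a dict with "pixels" (420x560x3 uint8, blue, green, red), "z_map" (420x560 float32, m along the optical axis (not along the pixel's ray), 0 where there is no reading), "vfov" (degrees; the focal length in pixels is half the picture's height over the tangent of half this angle, whatever the lens; pixels are square), "cx", "cy" (the principal point, pixels), "k1" (the pictures are not rectified: a ray, as slopes to the right and down, at radius r is drawn at 1 + k1 r^2 times it, then the intrinsics apply), "R" (3x3) and "t" (3): a world point X has camera coordinates R X + t. Camera axes: x right, y down, z forward; pixel columns grow to the right and rows downward; lengths in m; the calibration is good to about 2 mm. A picture is of the moment at which its call begins.
- ticket.close_job(): hands the job in; it is judged then, once.
The state is a dict: "clock": time; "joint_pos": joint angles; "joint_vel": joint speeds; "effort": joint torques, N m; "tcp_pos": TCP position; "eef_rot": TCP orientation; "wrist_force": force on the tool from outside, world axes, zero at the start; "ft_torque": the same for the moment, N m; "finger_gap": opening from 0.0 (shut) to 1.0 (fully open); "grasp_force": force on a finger pad.
Only numpy, scipy, OpenCV 4.12 (cv2) and the standard library are available. Lean on these libraries where they do the work, as an engineer would, in place of code of your own. Each camera call takes 0.05 s, during which the arm holds its last target. There are 200 camera calls.

## Task

Close the grey cutlery case with fingertip pushes only: push the blue flap over until it lies flat on top of the spoons, then, pressing it down, push it by its orange thumb step so that its free edge slides fully home beneath the orange lip and stays shut when you let go. Do not pinch the flap or lift anything; leave the spoons in their slots and the mug, pepper shaker and candle where they stand.

Things in the scene. Friction and masses are not known exactly. Their poses are not given: they have to be found in the camera images.
- case: Grey cutlery case, fixed to the worktop, 205 x 148 mm and 36 mm high with its lip, three table spoons lying side by side in its slots. Origin on its underside in the middle of the spoon slots. Its x axis runs along the spoons and along the hinge line; +y points to the flap's hinge side, -y to the orange lip, z up. The case stands with its hinge side roughly to the robot's left (yaw within 0.45).
- flap_hinge (a point): Point on the hinge axis of the flap, at the middle of its width; in the case frame at x = 0, y = 61 mm minus the joint flap_slide, z = 26.5 mm. The axis runs along the case's x.
- flap_tip (a point): Middle of the free edge of the flap, 100 mm from the hinge axis. The flap is a stiff blue plate 130 mm wide (along case x) and 5 mm thick (half to each side of the hinge axis plane), with a black underside.
- flap_step (a point): Middle of the orange thumb step on the flap's blue top side, at the foot of the step, 62 mm from the hinge axis. The step is 100 mm wide along case x and stands 5 mm above the blue plate; its upright face looks towards the hinge, so a fingertip set on the blue plate on the hinge side of it (30 to 50 mm from the hinge) can push the flap towards the lip. Beyond the step an orange ramp falls to the plain free edge.
- flap_fold (a joint): Fold angle of the flap, rad: 0 = flat, lying level over the spoons with its top at 29 mm above the worktop; 1.57 = standing upright; up to 2.0 = leaning away from the lip. It starts at 1.2 to 1.85. The blue top side with the orange step is the side that faces away from the lip while it stands. A light spring lifts it again from flat to about 0.8 to 1.2 when it is let go without being tucked; about 1 N at its free edge holds it down (about 3 N at 40 mm from the hinge).
- flap_slide (a joint): How far the flap together with its hinge strip has slid towards the lip (case -y), m: 0 = drawn back, as it starts, with the free edge of the flat flap 6 mm short of the lip; 0.018 = end stop, free edge 12 mm beneath the lip. It slides by pushing, against about 3.5 N of friction, and stays where it is left. If it is slid forward before the flap is flat, the edge lands on top of the lip or strikes it, and the flap must be slid back.
- lip_mouth (a point): Middle of the lower inner edge of the orange retaining lip, in the case frame at x = 0, y = -45 mm, z = 32 mm. The lip is a fixed bar 110 mm long along case x, its underside 32 mm and its top 36 mm above the worktop, overhanging from a wall at y = -63 mm towards the hinge; 3 mm higher than the top of the flat flap.
- flap_top: The flap's blue top plate with the orange step, the side to push on. Origin on the hinge axis at mid width; its -y axis points along the flap to the free edge, its z axis out of the blue top side.
- flap_lining: The black underside of the flap, turned towards the lip while it stands. Origin and axes as flap_top.
- spoon_1: Steel table spoon, 187 x 31 x 6 mm, loose in the slot nearest the lip (case y = -36 mm), floor of the slots 8 mm above the worktop; origin at its underside centre. Leave it.
- spoon_2: The like spoon in the middle slot (case y = 0). Leave it.
- spoon_3: The like spoon in the slot nearest the hinge (case y = +36 mm). Leave it.
- mug: Cream mug with small leaves, 92 x 127 x 95 mm, loose bystander, origin under its centre.
- pepper_shaker: Pepper shaker, 44 mm across, 90 mm high, loose bystander, origin under its centre.
- candle: Green pillar candle, 52 mm across, 144 mm high, loose bystander, origin under its centre.
Not all that is in view belongs to the job. Leave any yellow look-alike of the spoon_2 alone.

How it is judged:
By the outcome, as a careful person would: the job done as asked, in the order asked, and still so for the second after the job is handed in, with the robot touching nothing.
It also fails if it takes over 40 s, if anything falls off the work surface, if the arm or the gripper's body presses on something with over 40 N, if the wrist force passes 120 N, or if a joint passes its speed limit or range.

## Working session

There is one attempt and no reset: what is moved stays moved. The work goes in short steps, Python scripts to look and compute and a tool call to move; the robot and the scene stay as the last step left them, time stands still between calls to the robot, and variables do not carry over. Pictures are saved under pics/ and viewed, at most 10 in all, crops included, and the job is handed in when it is done.

Besides the shell and the picture viewer there is one more tool, called after "Call:" by a JSON object that holds its "method" and its "body", one argument or row to a line. carry_out: Moves the arm, as the interface text tells. Its arguments: {"type":"object","properties":{"targets":{"type":"array","items":{"type":"number"}},"grip":{"type":"number"},"force":{"type":"number"}},"required":["targets"]}

```bash
mkdir -p pics
cat > h.py <<'E'
import numpy as np, cv2
from station import robot, optics, ticket
def cap(n):
    c=optics.capture(n); c['f']=210/np.tan(np.radians(c['vfov'])/2); return c
def pts(c):
    # world point for each pixel from depth
    h,w=c['z_map'].shape; f=c['f']
    K=np.array([[f,0,c['cx']],[0,f,c['cy']],[0,0,1.]])
    u,v=np.meshgrid(np.arange(w),np.arange(h))
    p=np.stack([u,v],-1).reshape(-1,1,2).astype(np.float64)
    n=cv2.undistortPoints(p,K,np.array([c['k1'],0,0,0,0.])).reshape(h,w,2)
    X=np.dstack([n,np.ones((h,w))])*c['z_map'][...,None]
    return (X-np.array(c['t']))@np.array(c['R'])
E
python3 - <<'E'
from h import *
a=cap('scene');b=cap('side')
cv2.imwrite('pics/a.png',a['pixels']);cv2.imwrite('pics/b.png',b['pixels'])
print(robot.state())
for c in (a,b): print(-np.array(c['R']).T@c['t'],c['vfov'],c['k1'])
E
```

```text
{'clock': 0.1, 'joint_pos': array([1.29196513e+00, 8.74094435e-02, 1.75216133e-01, 1.65979559e+00,
       2.85202258e-06, 1.57079894e+00]), 'joint_vel': array([-0.00020467, -0.00229467,  0.00215303, -0.00019119,  0.00040845,
        0.00144829]), 'effort': array([-1.55552418e-03, -5.21559656e+01,  4.65655196e+01,  1.60678028e-02,
       -6.73219824e-05,  7.80915002e-06]), 'tcp_pos': array([0.15130838, 0.52851904, 0.19195301]), 'eef_rot': array([ 1.38965674e-01,  9.90297019e-01, -5.90301694e-04, -8.42738332e-05]), 'wrist_force': array([-0.53259279,  1.01998829,  0.48177126]), 'ft_torque': array([ 0.05901986, -0.03241057, -0.01989202]), 'grasp_force': 0.0, 'finger_gap': 0.9994946732593872}
[-0.69378884 -0.72348866  0.67713575] 44.2240406417146 0.02771472544407325
[-0.03679817 -0.24131222  0.96227863] 55.869675213285895 -0.09510222526468855
```

View pics/a.png

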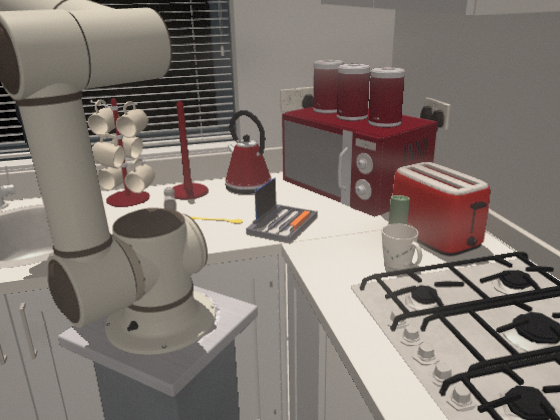

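View pics/b.png

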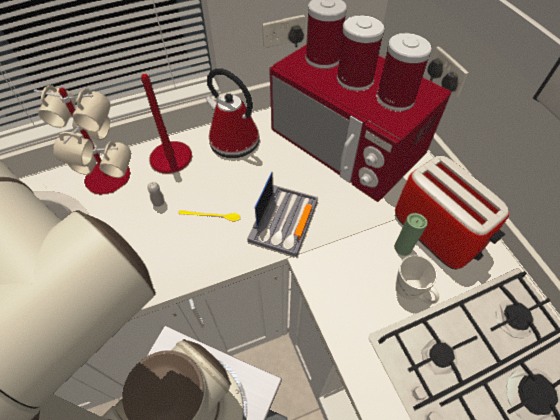

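The case sits at about (285,220) in the side view, its flap upright at (265,200) and the orange lip at (303,220). The pepper shaker is at (155,195), the mug at (417,280) and the candle at (410,235), all well clear. Next I'll measure the lip and the flap.

```bash
cat > m.py <<'E'
from h import *
import sys
def lip(c):
    P=pts(c); hsv=cv2.cvtColor(c['pixels'],cv2.COLOR_BGR2HSV)
    m=cv2.inRange(hsv,(5,150,120),(18,255,255))>0
    q=P[m&(c['z_map']>0)]; return q
def blue(c):
    P=pts(c); hsv=cv2.cvtColor(c['pixels'],cv2.COLOR_BGR2HSV)
    m=cv2.inRange(hsv,(100,90,40),(125,255,255))>0
    return P[m&(c['z_map']>0)]
E
python3 - <<'E'
from m import *
for n in ('side','scene'):
    c=cap(n)
    for g in (lip,blue):
        q=g(c); q=q[(q[:,2]>-.01)&(q[:,2]<.2)&(abs(q[:,1])<.4)&(q[:,0]>.3)&(q[:,0]<.9)]
        print(n,g.__name__,len(q))
        if len(q)>5:
            print(np.percentile(q,[2,50,98],axis=0).round(4))
            if g is lip:
                q=q[abs(q[:,2]-np.median(q[:,2]))<.004]
                r=cv2.minAreaRect((q[:,:2]*1000).astype(np.float32)); print(r, q.mean(0))
    if n=='side': big=cv2.resize(c['pixels'][165:265,235:335],None,fx=6,fy=6,interpolation=cv2.INTER_CUBIC); cv2.imwrite('pics/c.png',big)
    P=pts(c)
    # grey case+flap points near
    if n=='side':
        D=P[165:265,235:335].reshape(-1,3); d=D[(D[:,2]>.06)&(D[:,2]<.16)]
        print('flap high',len(d),np.percentile(d,[2,50,98],axis=0).round(4))
        t=d[d[:,2]>d[:,2].max()-.012]; print(t.round(3)[::4])
E
```

```text
side lip 234
[[ 0.5043 -0.3263  0.0292]
 [ 0.557  -0.0547  0.0359]
 [ 0.681  -0.0432  0.1679]]
((557.9236450195312, -53.38457107543945), (110.74136352539062, 18.085102081298828), 3.834733724594116) [ 0.55648011 -0.05373732  0.03586824]
side blue 81
[[0.4864 0.056  0.0389]
 [0.5245 0.0595 0.1248]
 [0.605  0.0656 0.1281]]
flap high 354 [[0.4869 0.0552 0.0619]
 [0.5443 0.0593 0.1011]
 [0.6111 0.0657 0.1271]]
[[0.615 0.066 0.127]
 [0.61  0.063 0.125]
 [0.601 0.065 0.126]
 [0.602 0.063 0.121]
 [0.589 0.066 0.127]
 [0.587 0.065 0.125]
 [0.581 0.062 0.128]
 [0.58  0.062 0.125]
 [0.579 0.062 0.122]
 [0.568 0.066 0.124]
 [0.566 0.062 0.123]
 [0.561 0.059 0.126]
 [0.553 0.062 0.126]
 [0.555 0.06  0.121]
 [0.542 0.062 0.126]
 [0.539 0.058 0.127]
 [0.532 0.061 0.125]
 [0.533 0.059 0.121]
 [0.523 0.062 0.122]
 [0.519 0.058 0.126]
 [0.518 0.057 0.122]
 [0.507 0.061 0.125]
 [0.504 0.056 0.127]
 [0.502 0.056 0.125]
 [0.492 0.059 0.127]
 [0.491 0.057 0.125]
 [0.487 0.057 0.121]]
scene lip 94
[[ 0.5045 -0.0643  0.0343]
 [ 0.5527 -0.0551  0.0371]
 [ 0.6084 -0.0436  0.0401]]
((556.1348266601562, -54.42415237426758), (108.44576263427734, 20.093992233276367), 5.2743120193481445) [ 0.55513969 -0.05490227  0.03711876]
scene blue 19
[[0.4877 0.0545 0.0365]
 [0.4953 0.0589 0.125 ]
 [0.5928 0.0633 0.1294]]
```

View pics/c.png

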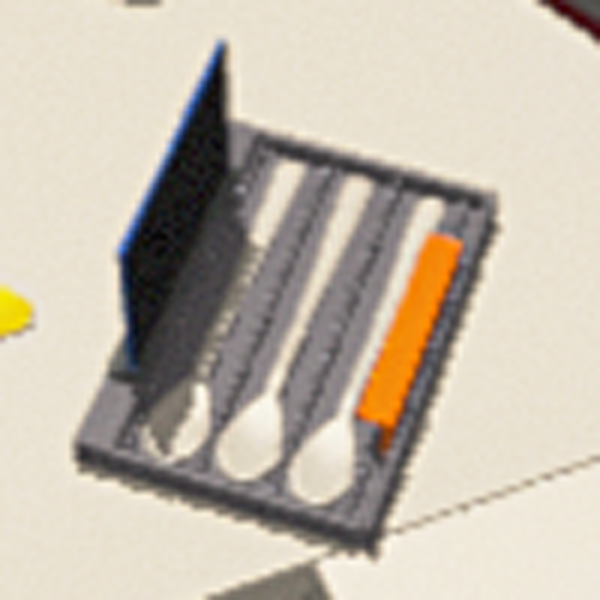

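The lip centre is at about (0.557, -0.0535) and the yaw is about 4°. That puts the case origin near (0.5525, 0.0005) and the hinge near (0.548, 0.061), with the flap close to upright. I'll move behind the flap with the fingers shut and the tool's y axis along the case's x.

Call:
{"method": "carry_out", "body": {
  "targets": [0.022,-0.023,0,0,0,-3.9,0.022,-0.023,0,0,0,-3.9,0.022,-0.023,0,0,0,-3.9,0.022,-0.023,0,0,0,-3.9,0.022,-0.023,0,0,0,-3.9,0.022,-0.023,0,0,0,-3.9,0.022,-0.023,0,0,0,-3.9,0.022,-0.023,0,0,0,-3.9,0.022,-0.023,0,0,0,-3.9,0.022,-0.023,0,0,0,-3.9,0.022,-0.023,0,0,0,-3.9,0.022,-0.023,0,0,0,-3.9,0.022,-0.023,0,0,0,-3.9,0.022,-0.023,0,0,0,-3.9,0.022,-0.023,0,0,0,-3.9,0.022,-0.023,0,0,0,-3.9,0.022,-0.023,0,0,0,-3.9,0.022,-0.023,0,0,0,-3.9,0,0,0,0,0,0,0,0,0,0,0,0],
  "grip": 0,
  "force": 20
}}

```text
clock: 1.87
tcp_pos: [0.5479, 0.1135, 0.1918]
eef_rot: [0.684, 0.729, -0.001, -0.0]
wrist_force: [0.0, 0.4, 0.1]
finger_gap: 0.001
grasp_force: 0.0
```

Run:
```python
from m import *
c=cap('wrist');s=cap('side')
cv2.imwrite('pics/d.png',np.hstack([c['pixels'],cv2.resize(s['pixels'][140:280,215:355],(420,420))])[:,::1] if 0 else cv2.resize(np.hstack([c['pixels'],cv2.resize(s['pixels'][140:280,215:355],(420,420))]),(800,343)))
for n,c in(('wrist',c),('side',s)):
    for g in(lip,blue):
        q=g(c);q=q[(q[:,2]>0.02)&(q[:,2]<.15)&(q[:,0]>.45)&(q[:,0]<.65)&(abs(q[:,1])<.12)]
        print(n,g.__name__,len(q))
        if len(q)>20: print(np.percentile(q,[2,50,98],axis=0).round(4), cv2.minAreaRect((q[:,:2]*1000).astype(np.float32)))
```

```text
wrist lip 634
[[0.5643 0.0698 0.0938]
 [0.5829 0.0725 0.1038]
 [0.6016 0.0751 0.1127]] ((581.8013916015625, 72.17295837402344), (41.32549285888672, 5.386521339416504), 3.726229667663574)
wrist blue 3868
[[0.4912 0.0633 0.0367]
 [0.5525 0.0677 0.0751]
 [0.616  0.0722 0.1282]] ((553.6621704101562, 66.7785873413086), (129.59869384765625, 4.680310249328613), 3.600161075592041)
side lip 220
[[ 0.5051 -0.064   0.0301]
 [ 0.5544 -0.0544  0.0359]
 [ 0.6113 -0.0436  0.0397]] ((558.72509765625, -53.39397430419922), (110.12556457519531, 18.27235984802246), 3.279099464416504)
side blue 62
[[0.4864 0.056  0.0385]
 [0.5127 0.0598 0.1248]
 [0.6053 0.066  0.1285]] ((546.7109375, 61.04920196533203), (125.85885620117188, 5.029449939727783), 2.9384536743164062)
```

View pics/d.png

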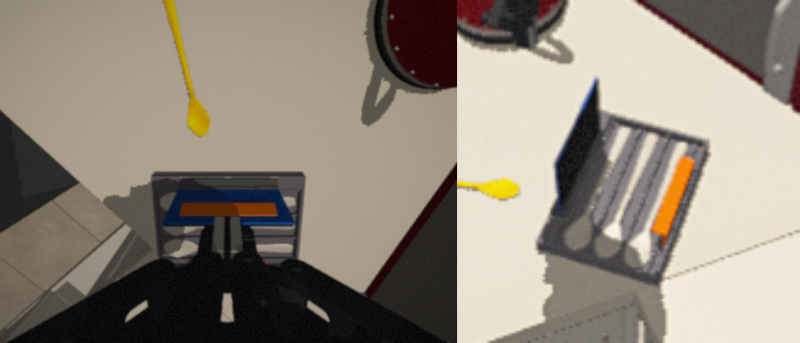

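In the wrist view the flap is at about (230,207), nearly upright with the orange step facing the tool, and the shut fingers are centred on it. The path behind it is clear, so I'll descend and approach.

Call:
{"method": "carry_out", "body": {
  "targets": [0,0,-0.03,0,0,0,0,0,-0.03,0,0,0,0,0,-0.03,0,0,0,0.001,0,-0.027,0,0,0,0.001,-0.01,0,0,0,0,0,-0.01,0,0,0,0,0.001,-0.006,0,0,0,0,0,-0.006,0,0,0,0,0,0,0,0,0,0]
}}

```text
clock: 2.72
tcp_pos: [0.5514, 0.0816, 0.0777]
eef_rot: [0.684, 0.73, 0.001, 0.001]
wrist_force: [0.0, 0.4, -0.0]
finger_gap: -0.001
grasp_force: 0.0
```

Call:
{"method": "carry_out", "body": {
  "targets": [0,-0.006,-0.001,0,0,0,0,-0.006,-0.001,0,0,0,0.001,-0.006,-0.001,0,0,0,0,-0.006,-0.002,0,0,0,0.001,-0.006,-0.002,0,0,0,0,0,0,0,0,0]
}}

```text
clock: 3.22
tcp_pos: [0.5522, 0.0516, 0.068]
eef_rot: [0.683, 0.73, -0.0, -0.0]
wrist_force: [-0.9, -0.2, -0.5]
finger_gap: 0.003
grasp_force: 0.0
```

```bash
cat > f.py <<'E'
from m import *
def flap(n='wrist'):
    c=cap(n); 
    for g in (lip,blue):
        q=g(c);q=q[(q[:,2]>0.015)&(q[:,2]<.15)&(q[:,0]>.45)&(q[:,0]<.65)&(abs(q[:,1])<.12)]
        if len(q)<20: print(n,g.__name__,len(q)); continue
        e=np.array([-.063,.998]); Y=(q[:,:2]-[.5525,.0005])@e
        b=np.median(q,0)
        o=f"{n} {g.__name__} n{len(q)} Y {np.percentile(Y,[2,50,98]).round(4)} z {np.percentile(q[:,2],[2,50,98]).round(4)}"
        if g is blue:
            k=cv2.fitLine(np.c_[Y,q[:,2]].astype(np.float32),cv2.DIST_HUBER,0,.01,.01).ravel(); o+=f" fold {np.degrees(np.arctan2(k[1],-k[0]))%180:.1f} line {k[2:].round(4)}"
        print(o)
    return c
E
python3 - <<'E'
from f import *
flap('wrist');c=flap('side')
cv2.imwrite('pics/e.png',cv2.resize(c['pixels'][140:280,215:355],(420,420)))
E
```

```text
wrist lip n3049 Y [-0.0526  0.0482  0.0529] z [0.0377 0.0983 0.1093]
wrist blue n17943 Y [0.0372 0.0527 0.0646] z [0.0369 0.0742 0.1224] fold 72.2 line [0.0517 0.0772]
side lip n251 Y [-0.0629 -0.0533  0.0473] z [0.0283 0.036  0.1025]
side blue n66 Y [0.03   0.0327 0.0619] z [0.0335 0.1195 0.1238] fold 71.2 line [0.0388 0.0998]
```

View pics/e.png

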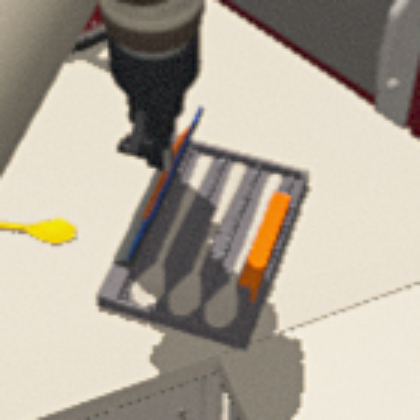

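The flap follows at a fold of about 72° and the hinge hasn't slid. I'll continue along the arc.

Call:
{"method": "carry_out", "body": {
  "targets": [0,-0.004,0,0,0,0,0.001,-0.004,-0.001,0,0,0,0,-0.005,-0.003,0,0,0,0,-0.005,-0.003,0,0,0,0.001,-0.004,-0.004,0,0,0,0,-0.004,-0.005,0,0,0,0,0,0,0,0,0]
}}

```text
clock: 3.9
tcp_pos: [0.5539, 0.0259, 0.0513]
eef_rot: [0.683, 0.73, -0.001, -0.0]
wrist_force: [0.2, 0.2, 0.3]
finger_gap: -0.002
grasp_force: 0.0
```

Run:
```python
from f import *
flap('wrist');c=flap('side')
```

```text
wrist lip n6906 Y [0.014  0.0226 0.0306] z [0.081  0.0878 0.0948]
wrist blue n25508 Y [0.0078 0.0393 0.062 ] z [0.0352 0.0627 0.1029] fold 50.8 line [0.0395 0.0626]
side lip n310 Y [-0.0628 -0.051   0.0244] z [0.0296 0.0365 0.0936]
side blue n338 Y [-0.0013  0.0345  0.0597] z [0.031  0.0629 0.1063] fold 50.7 line [0.0291 0.0692]
```

Run:
```python
from f import *
c=flap('side');w=flap('wrist');print(robot.state()['tcp_pos'],robot.state()['clock'],robot.state()['wrist_force'])
cv2.imwrite('pics/g.png',np.hstack([cv2.resize(c['pixels'][140:280,215:355],(400,400)),cv2.resize(w['pixels'][150:420,140:420],(400,400))]))
```

```text
side lip n311 Y [-0.063  -0.0509  0.0246] z [0.0299 0.0369 0.0943]
side blue n326 Y [-0.001   0.0352  0.0598] z [0.0308 0.0623 0.1062] fold 51.2 line [0.0292 0.0698]
wrist lip n6896 Y [0.0152 0.0237 0.0315] z [0.0817 0.0885 0.0957]
wrist blue n25160 Y [0.0087 0.0397 0.062 ] z [0.0353 0.0635 0.1043] fold 51.3 line [0.0303 0.0751]
[0.5542635  0.02680936 0.05250691] 4.1 [0.25217462 0.27287771 0.51080066]
```

View pics/g.png

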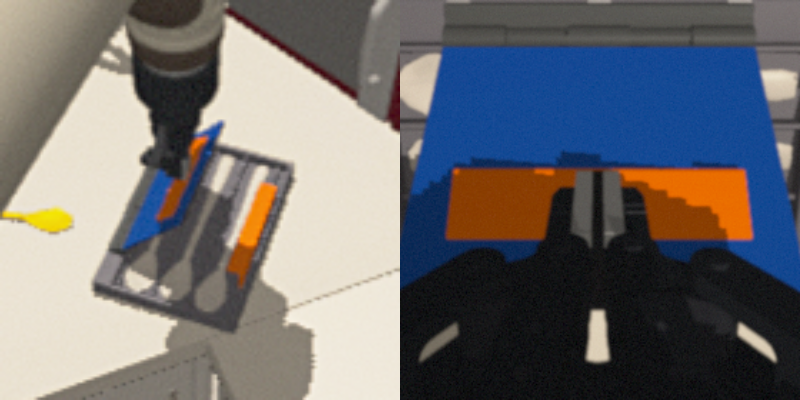

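Both views show the flap at about 51°, with the fingertips on it near the foot of the step (right half, 598,175). I'll check the tip's depth against the reported TCP.

Run:
```python
from f import *
w=cap('wrist');P=pts(w)
for v in range(255,310,4): print(v,[ (P[v,u].round(4).tolist(), w['pixels'][v,u].tolist()) for u in (270,289)])
print(-np.array(w['R']).T@w['t'])
```

```text
255 [([0.5515, 0.0335, 0.0739], [92, 45, 14]), ([0.5613, 0.0333, 0.0718], [148, 75, 21])]
259 [([0.5516, 0.0315, 0.0742], [89, 44, 6]), ([0.5613, 0.0321, 0.0743], [109, 53, 10])]
263 [([0.5517, 0.0303, 0.0766], [61, 44, 74]), ([0.5614, 0.0305, 0.0755], [64, 57, 110])]
267 [([0.5517, 0.0388, 0.0984], [89, 96, 97]), ([0.5599, 0.0394, 0.0986], [82, 87, 90])]
271 [([0.5518, 0.0387, 0.102], [86, 90, 94]), ([0.5598, 0.0397, 0.103], [86, 89, 91])]
275 [([0.5519, 0.0389, 0.1061], [82, 87, 89]), ([0.5596, 0.0399, 0.1071], [87, 91, 95])]
279 [([0.5519, 0.039, 0.1097], [88, 91, 93]), ([0.5596, 0.0392, 0.1092], [87, 93, 96])]
283 [([0.552, 0.0384, 0.1121], [88, 90, 93]), ([0.5595, 0.0397, 0.1135], [85, 87, 92])]
287 [([0.5521, 0.0386, 0.1156], [81, 86, 89]), ([0.5593, 0.0399, 0.1169], [85, 90, 94])]
291 [([0.5521, 0.0392, 0.1197], [90, 95, 95]), ([0.5593, 0.0393, 0.1189], [84, 88, 91])]
295 [([0.5522, 0.0393, 0.1228], [84, 87, 92]), ([0.5592, 0.0396, 0.1224], [79, 84, 86])]
299 [([0.5522, 0.0393, 0.1254], [87, 90, 93]), ([0.5591, 0.0397, 0.1253], [67, 70, 74])]
303 [([0.5523, 0.0389, 0.1274], [86, 90, 93]), ([0.559, 0.0397, 0.128], [72, 75, 76])]
307 [([0.5523, 0.0396, 0.1311], [81, 85, 88]), ([0.5589, 0.0399, 0.131], [98, 102, 106])]
[0.5506145  0.10542645 0.2351073 ]
```

Run:
```python
from f import *
w=cap('side');P=pts(w)
hs=cv2.cvtColor(w['pixels'],cv2.COLOR_BGR2HSV)
for v in range(180,206,2): print(v,[(u,(P[v,u]*1000).round().astype(int).tolist(), hs[v,u].tolist()) for u in (262,267,272,276)])
print(robot.state()['tcp_pos'])
```

```text
180 [(262, [669, 126, 0], [20, 26, 233]), (267, [534, 42, 190], [11, 37, 96]), (272, [515, 19, 222], [150, 24, 43]), (276, [522, 12, 218], [113, 24, 43])]
182 [(262, [662, 123, -1], [22, 30, 232]), (267, [669, 109, -2], [16, 44, 211]), (272, [518, 21, 210], [107, 48, 37]), (276, [522, 12, 211], [120, 14, 36])]
184 [(262, [650, 118, 5], [20, 27, 236]), (267, [660, 105, 0], [18, 44, 178]), (272, [517, 20, 204], [60, 5, 54]), (276, [521, 11, 204], [45, 42, 36])]
186 [(262, [647, 117, -1], [19, 24, 234]), (267, [653, 102, -1], [20, 45, 215]), (272, [517, 21, 196], [150, 9, 60]), (276, [521, 11, 196], [87, 77, 33])]
188 [(262, [639, 113, 0], [21, 28, 234]), (267, [645, 99, 0], [21, 29, 244]), (272, [512, 18, 196], [70, 13, 58]), (276, [522, 12, 186], [108, 85, 30])]
190 [(262, [633, 110, -2], [21, 31, 233]), (267, [641, 97, -4], [18, 42, 224]), (272, [508, 17, 192], [110, 14, 56]), (276, [540, 21, 153], [113, 60, 38])]
192 [(262, [624, 106, 1], [20, 28, 235]), (267, [509, 31, 176], [165, 17, 61]), (272, [509, 17, 183], [130, 16, 48]), (276, [542, 21, 142], [130, 19, 41])]
194 [(262, [618,
[... 246 characters left out ...]
2, 42]), (276, [517, 10, 160], [113, 64, 36])]
198 [(262, [604, 96, 1], [20, 28, 235]), (267, [592, 74, 27], [53, 12, 85]), (272, [495, 11, 178], [126, 64, 40]), (276, [516, 10, 153], [120, 79, 29])]
200 [(262, [598, 94, -2], [20, 25, 236]), (267, [586, 71, 25], [35, 15, 101]), (272, [578, 51, 46], [109, 186, 140]), (276, [542, 22, 106], [124, 66, 27])]
202 [(262, [593, 92, -3], [20, 27, 239]), (267, [576, 67, 30], [17, 19, 93]), (272, [570, 47, 49], [107, 217, 161]), (276, [553, 27, 82], [9, 166, 117])]
204 [(262, [584, 87, 0], [21, 37, 228]), (267, [570, 64, 30], [115, 43, 107]), (272, [559, 42, 55], [108, 212, 162]), (276, [544, 23, 85], [14, 255, 146])]
[0.55440816 0.02693105 0.05269815]
```

The camera shows the real fingertips about 43 mm above the reported TCP, so the finger is riding on the step and ramp, too far out. I'll back off and re-enter nearer the hinge, about 47 mm from it.

Call:
{"method": "carry_out", "body": {
  "targets": [-0.001,0.016,0,0,0,0,-0.001,0.016,0,0,0,0,0,0,-0.015,0,0,0,0,0,-0.015,0,0,0,0,-0.005,-0.001,0,0,0,0.001,-0.005,-0.001,0,0,0,0,-0.004,-0.001,0,0,0,0,-0.004,-0.001,0,0,0,0,-0.004,-0.004,0,0,0,0.001,-0.004,-0.005,0,0,0,0,0,0,0,0,0]
}}

```text
clock: 5.12
tcp_pos: [0.5543, 0.0317, 0.0089]
eef_rot: [0.683, 0.73, -0.0, 0.0]
wrist_force: [0.3, -0.0, 0.9]
finger_gap: 0.0
grasp_force: 0.3
```

```bash
cat > t.py <<'E'
from f import *
s=flap('side');w=flap('wrist')
P=pts(w);hs=cv2.cvtColor(w['pixels'],cv2.COLOR_BGR2HSV)
t=robot.state()['tcp_pos']
g=(hs[...,1]<60)&(abs(P[...,0]-t[0])<.012)&(P[...,2]>t[2]+.02)&(P[...,2]<t[2]+.1)&(abs(P[...,1]-t[1])<.02)
print('tip z',np.percentile(P[g][:,2],[0.5,2,10]),'y',np.percentile(P[g][:,1],[2,50,98]))
print(t,robot.state()['wrist_force'])
E
python3 t.py
```

```text
side lip n420 Y [-0.0628 -0.0461  0.0062] z [0.0309 0.039  0.0654]
side blue n625 Y [-0.029   0.0163  0.0566] z [0.0302 0.0493 0.0918] fold 24.7 line [0.0115 0.0517]
wrist lip n458 Y [-0.0097 -0.0047  0.0305] z [0.0631 0.0649 0.1029]
wrist blue n27150 Y [0.0101 0.0393 0.0595] z [0.0329 0.0428 0.067 ] fold 24.6 line [0.0325 0.0455]
tip z [0.05382418 0.05629585 0.06308358] y [0.02593477 0.04431362 0.04698324]
[0.55433338 0.03223108 0.00943234] [ 0.41247872 -0.10241693  0.80785442]
```

Call:
{"method": "carry_out", "body": {
  "targets": [0,-0.002,-0.004,0,0,0,0,-0.002,-0.004,0,0,0,0,-0.001,-0.004,0,0,0,0,-0.001,-0.004,0,0,0,0,0,-0.003,0,0,0,0,0,-0.002,0,0,0,0,0,0,0,0,0]
}}

```text
clock: 5.8
tcp_pos: [0.5548, 0.0266, -0.0099]
eef_rot: [0.683, 0.73, 0.0, 0.001]
wrist_force: [-3.0, -0.7, 13.2]
finger_gap: 0.001
grasp_force: 6.7
```

```bash
python3 t.py
```

```text
side lip n434 Y [-0.0627 -0.0454 -0.0023] z [0.0278 0.034  0.039 ]
side blue n725 Y [-0.0372  0.0098  0.0552] z [0.0251 0.0287 0.0736] fold 179.7 line [0.0073 0.0288]
wrist lip n60 Y [-0.0189 -0.0166 -0.0136] z [0.0303 0.0315 0.0327]
wrist blue n28303 Y [-0.0244  0.0372  0.0587] z [0.0289 0.0302 0.055 ] fold 0.3 line [0.0363 0.0301]
tip z [0.03546798 0.03771368 0.04444799] y [0.02041481 0.03892533 0.04159231]
[ 0.55483927  0.02656793 -0.00992888] [-3.88134308 -0.66853685 14.25666811]
```

The flap is flat under 13 N and hasn't slid. Now I'll push it towards the lip.

Call:
{"method": "carry_out", "body": {
  "targets": [0,-0.003,0.001,0,0,0,0.0,-0.003,0,0,0,0,0.001,-0.003,0,0,0,0,0,-0.003,0,0,0,0,0,-0.003,0,0,0,0,0,0,0,0,0,0]
}}

```text
clock: 6.4
tcp_pos: [0.5555, 0.0116, -0.0098]
eef_rot: [0.683, 0.73, 0.0, 0.0]
wrist_force: [-2.2, 0.8, 9.7]
finger_gap: -0.001
grasp_force: 4.8
```

```bash
python3 t.py
```

```text
side lip n433 Y [-0.0628 -0.0445 -0.0143] z [0.0279 0.0339 0.039 ]
side blue n607 Y [-0.0434  0.0007  0.043 ] z [0.0251 0.0288 0.0964] fold 179.2 line [-0.0074  0.0287]
wrist lip n179 Y [-0.0442 -0.0413  0.0227] z [0.0313 0.037  0.1053]
wrist blue n29589 Y [-0.0324  0.0237  0.0462] z [0.029  0.0303 0.0377] fold 179.9 line [0.0131 0.0302]
tip z [0.03583898 0.03794072 0.04507259] y [0.00538854 0.02392856 0.02658787]
[ 0.55544124  0.01161699 -0.00983315] [-1.7866982   1.10800925 10.33720097]
```

Friction carried it forward about 12 mm and the edge is under the lip. I'll push on to the end stop.

Call:
{"method": "carry_out", "body": {
  "targets": [0,-0.003,0,0,0,0,0,-0.003,0,0,0,0,0.001,-0.003,0,0,0,0,0,-0.003,0,0,0,0,0,0,0,0,0,0]
}}

```text
clock: 6.92
tcp_pos: [0.5568, 0.0002, -0.0098]
eef_rot: [0.683, 0.73, 0.001, -0.0]
wrist_force: [-0.0, 3.9, 7.9]
finger_gap: 0.001
grasp_force: 4.1
```

```bash
python3 t.py
```

```text
side lip n436 Y [-0.0627 -0.045  -0.0202] z [0.0278 0.0342 0.0388]
side blue n550 Y [-0.0493  0.0021  0.0387] z [0.0244 0.0288 0.1129] fold 0.4 line [0.0054 0.0287]
wrist lip n1551 Y [-0.0545 -0.0163  0.0107] z [0.0312 0.0354 0.0834]
wrist blue n31492 Y [-0.0205  0.0167  0.0403] z [0.029  0.0302 0.0316] fold 0.0 line [0.0195 0.0302]
tip z [0.03581241 0.03802496 0.0452677 ] y [-0.00604843  0.01238215  0.01515509]
[ 5.56836415e-01  1.52492726e-04 -9.82839866e-03] [-0.47852865  4.10830169  9.19846798]
```

Call:
{"method": "carry_out", "body": {
  "targets": [0,-0.003,0,0,0,0,0.001,-0.003,0,0,0,0,0,-0.002,0,0,0,0,0,-0.002,0,0,0,0,0,0,0,0,0,0]
}}

```text
clock: 7.43
tcp_pos: [0.5574, -0.005, -0.0099]
eef_rot: [0.682, 0.732, 0.004, -0.003]
wrist_force: [-3.4, 28.2, 10.0]
finger_gap: -0.001
grasp_force: 17.6
```

```bash
python3 t.py
```

```text
side lip n430 Y [-0.0628 -0.0455 -0.0206] z [0.0276 0.0336 0.0388]
side blue n560 Y [-0.0489  0.0067  0.0381] z [0.0244 0.0287 0.1169] fold 179.6 line [-0.0077  0.0285]
wrist lip n2910 Y [-0.0558 -0.0182 -0.0127] z [0.0314 0.0347 0.0768]
wrist blue n33756 Y [-0.0253  0.0154  0.0401] z [0.0289 0.0302 0.0315] fold 0.1 line [0.0173 0.0302]
tip z [0.03561808 0.03810282 0.04538015] y [-0.01225005  0.00653361  0.00905439]
[ 0.55734914 -0.00506323 -0.00989933] [-2.99601634 27.8316855   8.96126171]
```

The finger is against the step at 28 N, so the flap is at the end stop. I'll ease off and lift straight away.

Call:
{"method": "carry_out", "body": {
  "targets": [0,0.003,0,0,0,0,0,0.002,0.001,0,0,0,0,0,0.004,0,0,0,0,0,0.006,0,0,0,0,0,0.02,0,0,0,0,0,0.03,0,0,0,0,0.02,0.03,0,0,0,0,0.03,0.03,0,0,0,0,0.03,0.03,0,0,0,0,0,0,0,0,0,0,0,0,0,0,0,0,0,0,0,0,0]
}}

```text
clock: 8.53
tcp_pos: [0.5572, 0.0732, 0.1391]
eef_rot: [0.683, 0.73, -0.0, 0.0]
wrist_force: [0.3, -0.5, -0.9]
finger_gap: -0.0
grasp_force: 0.0
```

Run:
```python
from f import *
s=flap('side');w=flap('wrist');print(robot.state()['wrist_force'])
cv2.imwrite('pics/k.png',np.hstack([cv2.resize(s['pixels'][140:280,215:355],(400,400)),cv2.resize(w['pixels'],(400,300))[:, :] if 0 else cv2.resize(w['pixels'][0:420,70:490],(400,400))]))
```

```text
side lip n430 Y [-0.0628 -0.0455 -0.0199] z [0.0284 0.035  0.0389]
side blue n795 Y [-0.0471  0.0077  0.0376] z [0.0258 0.0299 0.0337] fold 2.1 line [0.006  0.0299]
wrist lip n473 Y [-0.0447 -0.0257 -0.0148] z [0.0337 0.0361 0.0381]
wrist blue n7459 Y [-0.0409  0.0158  0.0403] z [0.0296 0.0313 0.0334] fold 1.7 line [0.0118 0.0314]
[-0.96518598  0.27206278 -0.43088009]
```

View pics/k.png

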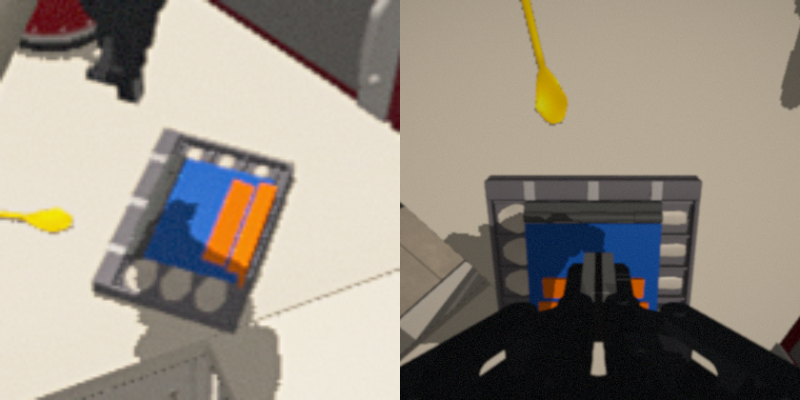

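The flap is shut. In the left view the blue plate lies flat, resting up against the lip at about (260,230), and its edge is tucked under. The spoons are in their slots and the arm is clear, so I'll hand the job in.

```bash
python3 -c "
from station import ticket
print(ticket.close_job())"
```

```text
the job is handed in; nothing more can be done
None
```

The case is closed: the flap lies flat, its edge is pushed to the end stop under the orange lip, and it stayed shut when I let go; the job was handed in at about 9 s of the 40 s limit.

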